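# Centre-punch a microscope bracket blank through the jig's bush

## Task

Take the brass automatic centre punch from its wooden stand, set its point through the round guide bush of the drill jig onto the bracket blank, and, keeping it upright, press straight down until you feel its spring snap. Stop there without ramming the punch on past the snap, then lower it back into the same hole of the stand until it sits fully home, disturbing nothing else on the bench.

Things in the scene. Friction and masses are not known exactly. Their poses are not given: they have to be found in the camera images.
- punch_grip (a point): automatic centre punch, about 170 g, on its axis at the knurl, where to grip it: 80 mm above the free plunger's point, 30 mm above the shoulder under the barrel, 38 mm below the cap's top. Round brass barrel 14 mm wide, 52 mm long; dark cap 16 mm wide. z runs towards the cap. At the start it stands upright in its hole of the stand, its shoulder resting on the stand's top
- punch_nose (a point): lower end of the punch's steel nose sleeve (9.5 mm wide, 14 mm long, bevelled, from here up to the shoulder), on the axis, 44 mm below punch_grip; z towards the cap. From it stands out the free plunger, 6 mm wide and 36 mm long, with a conical point (2.4 mm wide at its end, full width 5 mm up)
- plunger (a joint): how far the plunger is pushed into the punch, m: 0 free, 0.0085 at its stop. The push needed starts at about 4 N, builds to about 14.5 N at 6 mm in and stays near 14 N until about 7 mm, where the striker lets go: the plunger jumps in to 8.4 mm and the push drops to 8 N or so; at the stop the punch is rigid. Snapped means more than 7.5 mm in. It springs out again when the punch is lifted
- bush (a point): centre of the mouth of the drill jig's guide bush, 37 mm above the bench: brass-ringed round hole, bore 8 mm, with a 2 mm chamfer (12 mm wide at the mouth), 12 mm long, upright, through a grey drill plate 66 x 60 mm. The blue-coated blank lies under it, of stock 3 to 9 mm thick: its face is 16 to 22 mm below this point. A push over 25 N on jig or blank is ramming
- jig: drill jig bolted to the bench: dark steel base 90 x 124 x 12 mm, drill plate on an upright at its -x side, screw heads up to 41 mm high 34 mm from the bush along -x, low pins, and a strap clamp on the blank with a brass nut on a stud up to 36 mm high. Origin on the bench straight below the bush, z up, y along the blank's length
- stand_hole (a point): centre of the mouth of the punch's hole in the wooden tool stand, 56 mm above the bench: upright hole 11.5 mm wide with a 2 mm chamfer, right through. Seated, punch_nose is 14 mm below this point and punch_grip 30 mm above it
- stand: wooden tool stand fixed to the bench, block 50 (x) x 104 (y) x 56 mm high; origin at the centre of its underside. The punch's hole lies 26 mm along its -y; drill shanks stand 9 mm out of its top along +y, 40, 52 and 64 mm from that hole
- dropper: bystander: yellow dropper bottle with white nozzle, 38 mm wide, 100 mm tall, loose; origin at the centre of its underside
- spare_blank: bystander: drilled aluminium bracket blank 38 x 106 x 5 mm lying flat, loose; origin at the centre of its underside
- dish: bystander: glass dish 80 mm wide, 16 mm tall, loose; origin at the centre of its underside

How it is judged:
By the outcome, as a careful person would: the job done as asked, in the order asked, and still so for the second after the job is handed in, with the robot touching nothing.
It also fails if it takes over 69 s, if anything falls off the work surface, if the arm or the gripper's body presses on something with over 40 N, if the wrist force passes 120 N, or if a joint passes its speed limit or range.

## Robot

A 7-joint arm with a two-finger parallel gripper is mounted at the origin on the work surface. World frame = base frame: x ahead of the robot, y to its left, z up, the work surface at z = 0. Lengths are in m, angles in rad, forces in N, time in s.
With the tool pointing down it reaches from about 0.425 to 0.95 m from the base axis. Payload 16.7 kg.
Tool frame: the origin (TCP) lies at the very end of the fingers, on their centre line; the grasp point (between the pads) lies 19 mm behind it; z points along the fingers, y is the line along which they close (so a half turn about z gives the same grasp; the last joint's range is limited). The gripper opens to 94 mm and grips with 3 to 60 N. Pads are 16 mm wide; open, the fingers measure 119 mm over their backs; the gripper's body (75 mm by 177 mm) begins 78 mm behind the grasp point.
Start: joints at [1.02, 0.426, 0.074, 1.606, -0.034, 1.111, -0.067], TCP at [0.264, -0.621, 0.177] pointing down, gripper open.
Joint ranges: [-2.85, 2.85], [-0.5, 2.14], [-1.23, 1.37], [0.21, 2.46], [-1.02, 4.16], [0.16, 2.05], [-2.73, 2.73]. Speed limits (rad/s): [1.89, 1.89, 2.39, 2.39, 3.01, 3.01, 3.01].

## Interface

Orientations are given as [roll, pitch, yaw] about the fixed x, y, z axes, in that order (R = Rz(yaw) Ry(pitch) Rx(roll)).
In Python, from cell import * gives the robot as it stands. The module is installed in compiled form; this text tells all that it offers.
- The arm moves only by the tool jog_arm, never from a script. Its argument "plan" is a list of rows, each a list of 3 entries, a list of its own where there are three numbers: the finger opening in mm, from 0 to 94, then the shift along the tool's x, y, z in mm, then the turn, a rotation vector about the tool's x, y, z in degrees. In form: [[grip, [dx, dy, dz], [ax, ay, az]], ...]. A call has 1 to 10 rows; each row is the pose to reach, as a shift and turn from the pose commanded when the call began, along the tool's axes at that moment; what a row does not reach only later rows make up. A row lasts 1/8 s, in which the tool goes at most 62.5 mm and 10.7 degrees, less where a joint would pass 70% of its speed; a pose out of reach is approached as far as the arm can. A call with a gripper value outside its range is refused whole. The fingers move at their own pace and stop on an object; "squeeze" is the grip in N (left out, the last holds). Time passes only in rows, so rows that repeat a pose let the fingers close. It gives the time, the measured TCP pose, the force, the opening and the grip force at its end, in the units of the state.
- get_state(): the state, without advancing time (a new reading comes with each control period).
- capture(name): name is "scene" or "top" or "wrist"; returns the picture (420x560x3 uint8, red, green, blue); there is no depth.
- calibration(name): a dict with "fovy" (degrees; the focal length in pixels is half the picture's height over the tangent of half this angle, whatever the lens; pixels are square), "cx", "cy" (the principal point, pixels), "world_from_camera" (4x4, takes a point from camera to world coordinates); the wrist camera has in their place "tool_from_camera" (4x4, takes a point from camera to tool coordinates, whose origin is the TCP and whose axes are the flange's). Camera axes: x right, y down, z forward; pixel columns grow to the right and rows downward; lengths in m; the calibration is good to about 2 mm. A picture is of the moment at which its call begins: read the wrist's pose just before it. calibration takes no time and is no camera call.
- finish_job(): hands the job in; it is judged then, once.
The state is a dict: "time": time; "joint_pos": joint angles; "joint_velocities": joint speeds; "joint_efforts": joint torques, N m; "tcp_pos": TCP position; "ee_rot": TCP orientation; "force": force on the tool from outside, world axes, zero at the start; "ft_torque": the same for the moment, N m; "width": opening from 0.0 (shut) to 1.0 (fully open); "grip_force": force on a finger pad.
Only numpy, scipy, OpenCV 4.12 (cv2) and the standard library are available. Lean on these libraries where they do the work, as an engineer would, in place of code of your own. Each camera call takes 0.05 s, during which the arm holds its last target. There are 200 camera calls.

## Working session

There is one attempt and no reset: what is moved stays moved. The work goes in short steps, Python scripts to look and compute and a tool call to move; the robot and the scene stay as the last step left them, time stands still between calls to the robot, and variables do not carry over. Pictures are saved under pics/ and viewed, at most 10 in all, crops included, and the job is handed in when it is done.

Besides the shell and the picture viewer there is one more tool, called after "Request:" in YAML: its name, and indented under it one key for each argument. jog_arm: Moves the arm, as the interface text tells. Its arguments: {"type":"object","properties":{"plan":{"type":"array"},"squeeze":{"type":"number"}},"required":["plan"]}

```bash
mkdir -p pics
python3 - <<'E'
from cell import *
import cv2,numpy as np
s=get_state();print({k:np.round(v,4) for k,v in s.items()})
for n in ["scene","top","wrist"]:
    im=capture(n);cv2.imwrite(f"pics/{n}0.png",im[:,:,::-1]);c=calibration(n);print(n,{k:np.round(v,4).tolist() for k,v in c.items()})
E
```

```text
{'time': np.float64(0.0), 'joint_pos': array([ 1.0195,  0.4268,  0.0738,  1.6066, -0.0341,  1.1108, -0.0671]), 'joint_velocities': array([ 0.0003, -0.0019,  0.0008, -0.0009, -0.0001, -0.0002, -0.0013]), 'joint_efforts': array([-4.00000e-04, -9.35818e+01,  3.66600e+00, -4.54198e+01,
       -4.89000e-02,  2.02000e-02,  2.00000e-04]), 'tcp_pos': array([ 0.2638, -0.6208,  0.1767]), 'ee_rot': array([-3.1403e+00,  1.0000e-04,  4.0180e-01]), 'force': array([-0.9661, -0.4053,  0.5642]), 'ft_torque': array([ 0.049 ,  0.0268, -0.0459]), 'grip_force': np.float64(0.0), 'width': np.float64(0.9995)}
scene {'fovy': 42.5617, 'cx': 285.7812, 'cy': 206.9043, 'world_from_camera': [[0.4523, 0.5171, -0.7267, 1.2524], [0.8918, -0.2556, 0.3732, -0.3396], [0.0072, -0.8169, -0.5768, 0.5906], [0.0, 0.0, 0.0, 1.0]]}
top {'fovy': 44.6698, 'cx': 282.1229, 'cy': 206.3643, 'world_from_camera': [[0.0139, -0.9941, 0.1075, 0.5121], [-0.9998, -0.0127, 0.0126, -0.0253], [-0.0112, -0.1077, -0.9941, 0.9798], [0.0, 0.0, 0.0, 1.0]]}
wrist {'fovy': 62.1409, 'cx': 280.9081, 'cy': 210.8915, 'tool_from_camera': [[-0.0002, -0.9688, -0.2479, 0.0722], [1.0, -0.0001, -0.0005, 0.0005], [0.0004, -0.2479, 0.9688, -0.2075], [0.0, 0.0, 0.0, 1.0]]}
```

View pics/top0.png

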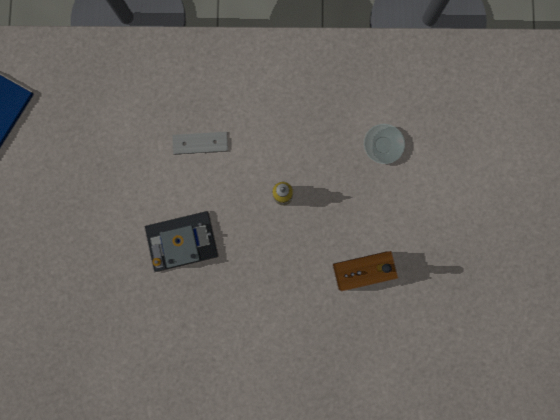

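View pics/scene0.png

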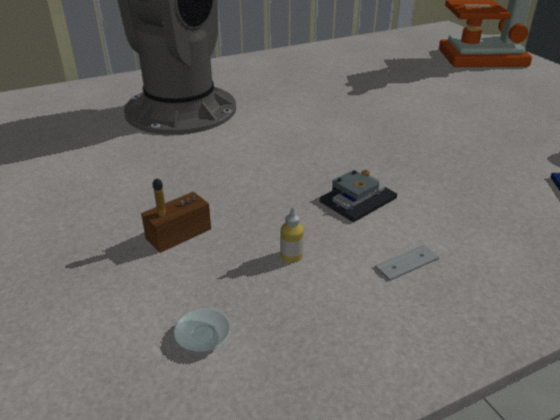

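Top view: punch cap at (386,268), drill shanks at (347–364, 275–273), bush at (178,241). Scene view: cap at (158,185), bush at (361,183), dropper between them at (292,245), well away from the straight path.

```bash
cat > h.py <<'E'
from cell import *
import cv2,numpy as np
from scipy.spatial.transform import Rotation as Rn
def tool(s):
    T=np.eye(4);T[:3,:3]=Rn.from_euler('xyz',s['ee_rot']).as_matrix();T[:3,3]=s['tcp_pos'];return T
def cam(n,s=None):
    c=calibration(n);W=c['world_from_camera'] if n!='wrist' else tool(s)@c['tool_from_camera']
    return np.array(W),210/np.tan(np.radians(c['fovy']/2)),c['cx'],c['cy']
def ray(C,u,v):
    W,f,cx,cy=C;d=W[:3,:3]@np.array([(u-cx)/f,(v-cy)/f,1]);return W[:3,3],d/np.linalg.norm(d)
def onz(C,u,v,z):
    o,d=ray(C,u,v);return o+d*(z-o[2])/d[2]
def proj(C,p):
    W,f,cx,cy=C;q=W[:3,:3].T@(np.array(p)-W[:3,3]);return np.array([f*q[0]/q[2]+cx,f*q[1]/q[2]+cy])
def tri(rs):
    A=np.zeros((3,3));b=np.zeros(3)
    for o,d in rs:
        M=np.eye(3)-np.outer(d,d);A+=M;b+=M@o
    return np.linalg.solve(A,b)
def delta(s,p,yaw):
    T=tool(s);R2=Rn.from_euler('xyz',[np.pi,0,yaw]).as_matrix()
    return np.round(T[:3,:3].T@(np.array(p)-T[:3,3])*1e3,1),np.round(np.degrees(Rn.from_matrix(T[:3,:3].T@R2).as_rotvec()),2)
E
python3 - <<'E'
from h import *
t=cam('top');sc=cam('scene')
print('cap',onz(t,386,268,.124),onz(sc,158,182,.124))
print('bush',onz(t,178,241,.037),onz(sc,361,183,.037))
print('dropper',onz(t,283,190,.1))
im=cv2.cvtColor(cv2.imread('pics/top0.png'),cv2.COLOR_BGR2HSV)
m=cv2.inRange(im,(3,120,60),(17,255,255))
c=max(cv2.findContours(m,0,2)[0],key=cv2.contourArea)
r=cv2.minAreaRect(c);b=cv2.boxPoints(r)
P=np.array([onz(t,*q,.056)for q in b]);print(r,P)
e=P[1]-P[0],P[2]-P[1];e=max(e,key=np.linalg.norm);print('stand long axis deg',np.degrees(np.arctan2(e[1],e[0])))
s=get_state();
p=onz(t,386,268,.124)
for k in (0,np.pi):
  print(delta(s,[p[0],p[1],.25],np.arctan2(e[1],e[0])+k))
E
```

```text
cap [ 0.50405306 -0.18811919  0.124     ] [ 0.51215448 -0.1896721   0.124     ]
bush [0.54734174 0.17803866 0.037     ] [0.54793899 0.18274412 0.037     ]
dropper [ 0.63589494 -0.0152069   0.1       ]
((364.9201354980469, 270.7754211425781), (28.215187072753906, 59.77274703979492), 77.125) [[ 0.509763   -0.1056033   0.056     ]
 [ 0.53501088 -0.21011285  0.056     ]
 [ 0.48618674 -0.22087972  0.056     ]
 [ 0.46116041 -0.11696596  0.056     ]]
stand long axis deg -76.4184602373125
(array([ 390.4, -304.5,  -72.9]), array([-4.000e-02,  5.000e-02,  9.943e+01]))
(array([ 390.4, -304.5,  -72.9]), array([-5.000e-02, -4.000e-02, -8.057e+01]))
```

Request:
jog_arm:
  plan:
    - [94, [390, -305, -25], [0, 0, -80.5]]
    - [94, [390, -305, -25], [0, 0, -80.5]]
    - [94, [390, -305, -25], [0, 0, -80.5]]
    - [94, [390, -305, -25], [0, 0, -80.5]]
    - [94, [390, -305, -25], [0, 0, -80.5]]
    - [94, [390, -305, -25], [0, 0, -80.5]]
    - [94, [390, -305, -25], [0, 0, -80.5]]
    - [94, [390, -305, -25], [0, 0, -80.5]]
    - [94, [390, -305, -25], [0, 0, -80.5]]
    - [94, [390, -305, -25], [0, 0, -80.5]]

```text
time: 1.4
tcp_pos: [0.5033, -0.1884, 0.2022]
ee_rot: [-3.141, -0.0, 1.806]
force: [-0.9, -0.6, -1.1]
width: 0.998
grip_force: 0.0
```

Run:
```python
from h import *
s=get_state();im=capture('wrist');cv2.imwrite('pics/w1.png',im[:,:,::-1]);np.save('w1.npy',np.r_[s['tcp_pos'],s['ee_rot']])
print(s['tcp_pos'],s['ee_rot'],s['joint_pos'])
C=cam('wrist',s)
for p in [(.504,-.188,.124),(.511,-.19,.056)]:print(proj(C,p))
```

```text
[ 0.50328618 -0.18836661  0.20215235] [-3.14101584e+00 -6.98823537e-05  1.80621980e+00] [ 0.58627865  0.20454405 -0.39812124  1.86474264  0.08912976  1.09009728
  0.38971069]
[281.33302219 208.79883552]
[287.47360098 196.34168924]
```

View pics/w1.png

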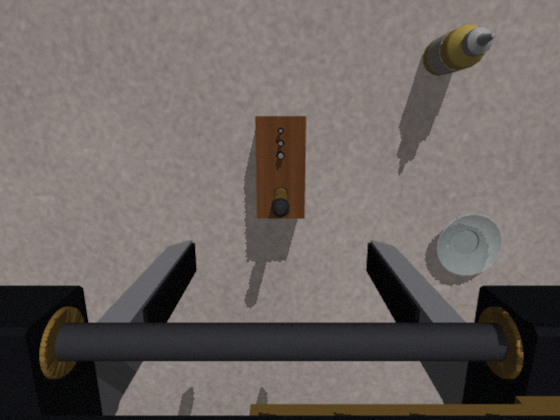

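Wrist view: stand aligned with the tool axes (cols 256–306), cap at (280,207) close to its prediction, fingertips at (190,245)/(370,245). Refine the cap centre.

Run:
```python
from h import *
v=np.load('w1.npy');s=dict(tcp_pos=v[:3],ee_rot=v[3:]);C=cam('wrist',s)
im=cv2.imread('pics/w1.png');g=im.max(axis=2)
m=np.zeros_like(g);m[190:222,265:297]=255*(g[190:222,265:297]<75)
cs=cv2.findContours(m,0,1)[0];c=max(cs,key=cv2.contourArea)
print(cv2.boundingRect(c),cv2.minEnclosingCircle(c),cv2.fitEllipse(c))
(u,w),_=cv2.minEnclosingCircle(c)
h=cv2.cvtColor(im,cv2.COLOR_BGR2HSV);wm=cv2.inRange(h,(3,110,50),(17,255,255));wm[235:]=0
for r in range(120,216,15):
  x=np.where(wm[r])[0];print(r,x.min(),x.max(),end='; ')
p=onz(C,u,w,.124);print(p,delta(s,p,s['ee_rot'][2]))
print([l for l in g[196:220,274:288].tolist()][::2])
```

```text
(268, 190, 22, 29) ((278.0, 204.0), 16.643415451049805) ((279.16168212890625, 205.66404724121094), (19.7656192779541, 31.2974796295166), 11.8728666305542)
120 256 305; 135 256 304; 150 256 304; 165 256 304; 180 257 304; 195 257 303; 210 257 303; [ 0.50030131 -0.18460809  0.124     ] (array([ 4.3, -2. , 78.2]), array([-0.03, -0.  ,  0.  ]))
[[61, 71, 77, 81, 85, 86, 90, 85, 84, 83, 83, 84, 83, 74], [69, 69, 66, 65, 49, 46, 42, 48, 55, 60, 70, 78, 81, 69], [37, 30, 29, 40, 37, 39, 43, 41, 39, 32, 37, 33, 49, 62], [26, 38, 42, 42, 47, 38, 42, 45, 47, 52, 46, 38, 33, 32], [37, 39, 41, 42, 45, 40, 43, 47, 45, 37, 39, 42, 44, 38], [34, 34, 36, 44, 49, 50, 47, 48, 44, 49, 49, 39, 39, 36], [30, 34, 35, 40, 39, 39, 43, 43, 41, 42, 41, 40, 34, 34], [29, 30, 34, 39, 36, 40, 42, 43, 38, 38, 38, 31, 29, 28], [17, 22, 29, 38, 40, 41, 37, 37, 42, 34, 27, 25, 22, 26], [31, 17, 21, 24, 24, 27, 35, 21, 26, 20, 21, 21, 35, 60], [51, 48, 39, 33, 27, 20, 21, 21, 28, 52, 60, 68, 70, 76], [69, 66, 68, 68, 68, 69, 70, 78, 82, 85, 83, 86, 81, 80]]
```

Cap centre taken as (280.3, 207.3), i.e. about 1.5 mm along tool x from the TCP axis. Descend and grip.

Request:
jog_arm:
  plan:
    - [94, [1.5, 0, 40], [0, 0, 0]]
    - [94, [1.5, 0, 90], [0, 0, 0]]
    - [94, [1.5, 0, 125], [0, 0, 0]]
    - [94, [1.5, 0, 135], [0, 0, 0]]
    - [60, [1.5, 0, 135], [0, 0, 0]]
    - [40, [1.5, 0, 135], [0, 0, 0]]
    - [24, [1.5, 0, 135], [0, 0, 0]]
    - [17, [1.5, 0, 135], [0, 0, 0]]
    - [12, [1.5, 0, 135], [0, 0, 0]]
    - [10, [1.5, 0, 135], [0, 0, 0]]
  squeeze: 45

```text
time: 2.7
tcp_pos: [0.5033, -0.1865, 0.0675]
ee_rot: [3.142, 0.0, 1.807]
force: [-0.2, 0.4, -0.7]
width: 0.399
grip_force: 0.0
```

Request:
jog_arm:
  plan:
    - [8, [0, 0, 0], [0, 0, 0]]
    - [8, [0, 0, 0], [0, 0, 0]]
  squeeze: 45

```text
time: 2.95
tcp_pos: [0.5033, -0.1865, 0.0674]
ee_rot: [-3.142, -0.0, 1.807]
force: [-0.7, -0.2, 0.5]
width: 0.183
grip_force: 0.4
```

Request:
jog_arm:
  plan:
    - [5, [0, 0, 0], [0, 0, 0]]
    - [5, [0, 0, 0], [0, 0, 0]]
    - [5, [0, 0, 0], [0, 0, 0]]
    - [5, [0, 0, 0], [0, 0, 0]]

```text
time: 3.45
tcp_pos: [0.5032, -0.1865, 0.0674]
ee_rot: [-3.141, -0.0, 1.807]
force: [-2.0, 0.7, 0.2]
width: 0.151
grip_force: 45.0
```

Run:
```python
from h import *
s=get_state();print({k:np.round(v,5) for k,v in s.items()})
im=capture('wrist');cv2.imwrite('pics/w2.png',im[:,:,::-1])
sc=capture('scene');cv2.imwrite('pics/s2.png',cv2.resize(sc[100:300,60:300,::-1],None,fx=3,fy=3))
```

```text
{'time': np.float64(3.45), 'joint_pos': array([ 0.55106,  0.35869, -0.37897,  1.99723,  0.17898,  0.81739,
        0.30688]), 'joint_velocities': array([-1.25e-03, -1.60e-04,  2.05e-03, -4.40e-04,  8.00e-05, -6.10e-04,
        1.48e-03]), 'joint_efforts': array([-3.282700e-01, -7.594364e+01, -4.659910e+00, -3.710590e+01,
       -1.181600e-01, -3.982700e-01,  2.340000e-03]), 'tcp_pos': array([ 0.50319, -0.18654,  0.06736]), 'ee_rot': array([-3.14147e+00, -9.00000e-05,  1.80668e+00]), 'force': array([-1.96894,  0.7182 ,  0.21668]), 'ft_torque': array([-0.045  ,  0.1892 ,  0.01164]), 'grip_force': np.float64(44.99464), 'width': np.float64(0.15144)}
```

View pics/w2.png

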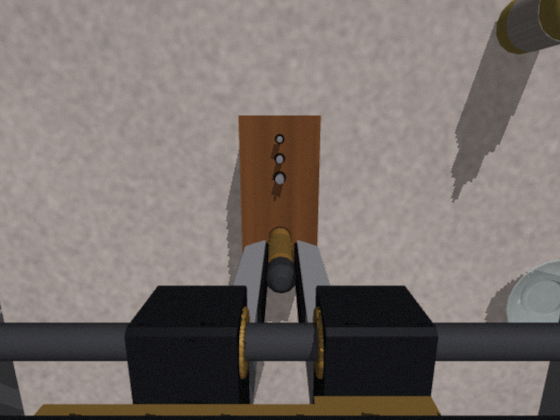

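Punch gripped (opening 14.2 mm, 45 N), cap at about (281,274), between the pads. Lift and carry to above the bush.

Request:
jog_arm:
  plan:
    - [5, [0, 0, -20], [0, 0, 0]]
    - [5, [0, 0, -60], [0, 0, 0]]
    - [5, [0, 0, -105], [0, 0, 0]]
    - [5, [0, 0, -130], [0, 0, 0]]
    - [5, [30, 11, -130], [0, 0, 0]]
    - [5, [80, 30, -130], [0, 0, 0]]
    - [5, [138, 51, -130], [0, 0, 0]]
    - [5, [196, 73, -130], [0, 0, 0]]
    - [5, [254, 94, -130], [0, 0, 0]]
    - [5, [305, 113, -130], [0, 0, 0]]

```text
time: 4.8
tcp_pos: [0.5418, 0.1388, 0.1975]
ee_rot: [3.141, -0.0, 1.807]
force: [1.1, 0.3, -1.6]
width: 0.149
grip_force: 45.0
```

Request:
jog_arm:
  plan:
    - [5, [30, 11, 0], [0, 0, 0]]
    - [5, [40, 15, 0], [0, 0, 0]]
    - [5, [40, 15, 0], [0, 0, 0]]
    - [5, [40, 15, 0], [0, 0, 0]]

```text
time: 5.3
tcp_pos: [0.5473, 0.1772, 0.1973]
ee_rot: [-3.141, 0.001, 1.805]
force: [0.4, -0.3, -2.2]
width: 0.151
grip_force: 45.0
```

Run:
```python
from h import *
s=get_state();im=capture('wrist');cv2.imwrite('pics/w3.png',im[:,:,::-1]);np.save('w3.npy',np.r_[s['tcp_pos'],s['ee_rot']])
print(s['tcp_pos'],s['ee_rot'],s['joint_pos'],s['force'],s['grip_force'])
C=cam('wrist',s)
T=tool(s)
for z in (-.057,-.011,.011,.025,.061):print(z,proj(C,(T@[0,0,z,1])[:3]))
```

```text
[0.54725264 0.17719495 0.19733009] [-3.14137305e+00  5.80581885e-04  1.80500533e+00] [ 0.07498683  0.30263821 -0.60804256  1.78096521  0.19110054  1.11740911
 -0.36182141] [ 0.38593802 -0.33499659 -2.24126653] 44.99951589913053
-0.057 [279.64498281 278.62821935]
-0.011 [279.98775932 245.0920786 ]
0.011 [280.10459027 233.6617186 ]
0.025 [280.16825915 227.43256144]
0.061 [280.30342197 214.20867104]
```

View pics/w3.png

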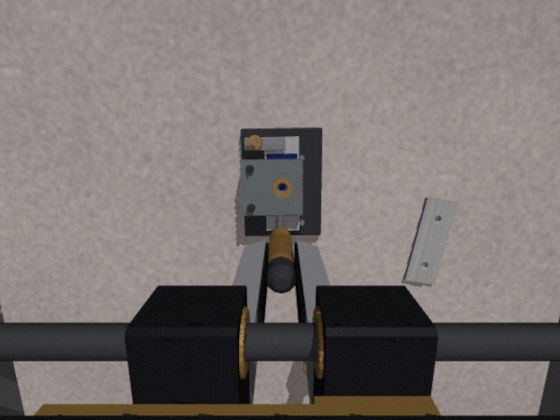

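Wrist view: bush ring at (282,187) in the drill plate, punch barrel below it with cap at (281,273) and nose near (281,215). Measure the bush centre and look at the crop of tip and bush.

Run:
```python
from h import *
v=np.load('w3.npy');s=dict(tcp_pos=v[:3],ee_rot=v[3:]);C=cam('wrist',s)
im=cv2.imread('pics/w3.png');h=cv2.cvtColor(im,cv2.COLOR_BGR2HSV)
m=cv2.inRange(h,(8,100,70),(30,255,255));m[:172]=0;m[203:]=0;m[:,:265]=0;m[:,300:]=0
c=max(cv2.findContours(m,0,1)[0],key=cv2.contourArea)
e=cv2.fitEllipse(c);r=cv2.minEnclosingCircle(c);print(e,r)
hole=(h[:,:,2]<70).astype(np.uint8)*255;k=np.zeros_like(hole);k[178:197,272:293]=hole[178:197,272:293]
M=cv2.moments(k,True);print('hole',M['m10']/M['m00'],M['m01']/M['m00'],M['m00'])
p=onz(C,*e[0],.037);print(p,delta(s,p,s['ee_rot'][2]))
T=tool(s)
cv2.imwrite('pics/w3c.png',cv2.resize(im[170:300,225:345],None,fx=4.5,fy=4.5,interpolation=cv2.INTER_CUBIC))
```

```text
((281.77203369140625, 187.69859313964844), (17.722543716430664, 18.102510452270508), 68.51795196533203) ((281.73077392578125, 187.73077392578125), 9.355826377868652)
hole 282.1111111111111 186.40740740740742 54.0
[0.54780746 0.18038451 0.037     ] (array([  3.1,   1.3, 160.3]), array([-0.01,  0.03, -0.  ]))
```

View pics/w3c.png

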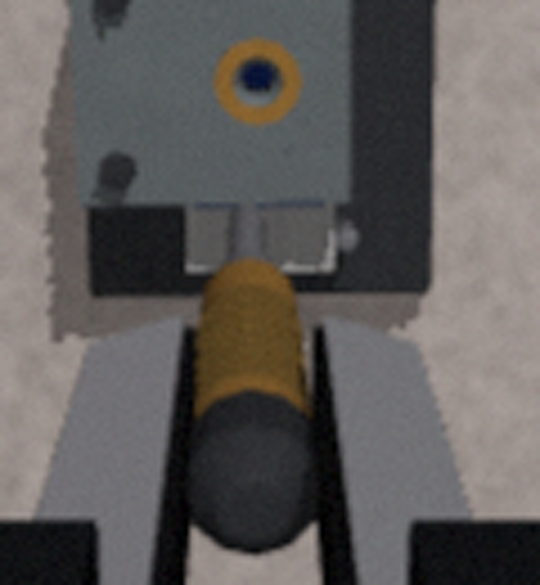

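Crop: plunger end at image ≈(280.1, 215.5), bush centre at (281.8, 187.7). Move 3 mm/1.3 mm over and bring the point to about 4 mm above the bush mouth.

Request:
jog_arm:
  plan:
    - [5, [3, 1.3, 30], [0, 0, 0]]
    - [5, [3, 1.3, 65], [0, 0, 0]]
    - [5, [3, 1.3, 88], [0, 0, 0]]
    - [5, [3, 1.3, 95], [0, 0, 0]]
    - [5, [3, 1.3, 95], [0, 0, 0]]
    - [5, [3, 1.3, 95], [0, 0, 0]]

```text
time: 6.1
tcp_pos: [0.5483, 0.182, 0.1035]
ee_rot: [3.14, -0.0, 1.806]
force: [-0.5, -0.1, -2.7]
width: 0.149
grip_force: 45.0
```

Run:
```python
from h import *
s=get_state();im=capture('wrist')[:,:,::-1].copy();cv2.imwrite('pics/w4.png',im);np.save('w4.npy',np.r_[s['tcp_pos'],s['ee_rot']])
t=capture('top')[:,:,::-1];sc=capture('scene')[:,:,::-1]
cv2.imwrite('pics/s4.png',sc)
print(s['tcp_pos'],s['ee_rot'],s['force'],s['grip_force'])
C=cam('wrist',s);T=tool(s)
print('tip pred',proj(C,(T@[0,0,.061,1])[:3]),'bush pred',proj(C,[.5478,.1804,.037]))
S=cam('scene');print('scene tip',proj(S,(T@[0,0,.061,1])[:3]),'bush',proj(S,[.5478,.1804,.037]))
a=cv2.resize(im[160:290,220:340],(480,520),interpolation=cv2.INTER_CUBIC)
u,v=map(int,proj(S,[.5478,.1804,.06]));b=cv2.resize(sc[v-50:v+40,u-26:u+26],(300,520),interpolation=cv2.INTER_CUBIC);print(u,v)
cv2.imwrite('pics/c4.png',np.hstack([a,b]))
```

```text
[0.54831416 0.18204276 0.10350122] [ 3.14010049e+00 -4.77844567e-05  1.80631492e+00] [-0.45168496 -0.14225868 -2.68409168] 44.99947350518596
tip pred [280.30374292 214.20788499] bush pred [279.11468283 214.23664604]
scene tip [361.08964783 180.75971831] bush [359.92448503 183.25926836]
360 172
```

View pics/c4.png

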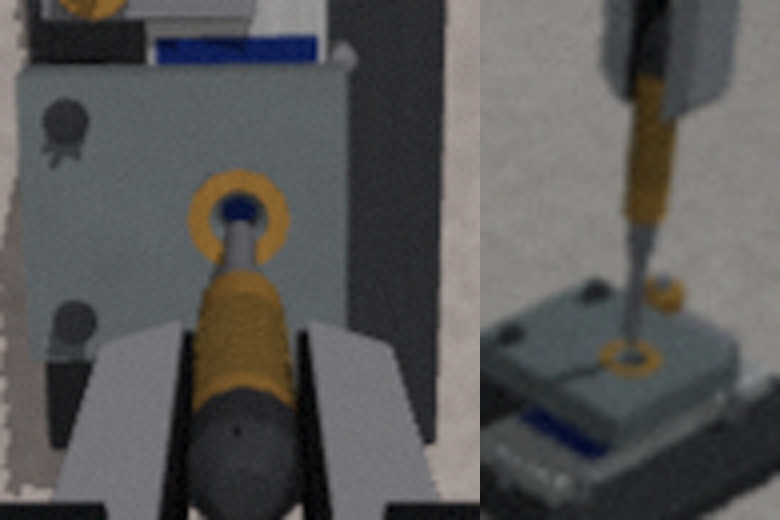

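Left: ring centre at image (280.0, 215.0) with the plunger end right on it; right (scene): point over the ring within about a millimetre, suggesting roughly 0.7 mm too far along tool x. Correct and enter the bush gently.

Request:
jog_arm:
  plan:
    - [5, [-0.7, 0.3, 0], [0, 0, 0]]
    - [5, [-0.7, 0.3, 4], [0, 0, 0]]
    - [5, [-0.7, 0.3, 7], [0, 0, 0]]
    - [5, [-0.7, 0.3, 9], [0, 0, 0]]
    - [5, [-0.7, 0.3, 11], [0, 0, 0]]
    - [5, [-0.7, 0.3, 12], [0, 0, 0]]
    - [5, [-0.7, 0.3, 12], [0, 0, 0]]

```text
time: 7.12
tcp_pos: [0.5481, 0.1815, 0.0904]
ee_rot: [-3.142, -0.0, 1.807]
force: [0.3, 0.9, -1.6]
width: 0.145
grip_force: 45.0
```

Run:
```python
from h import *
s=get_state();print(s['tcp_pos'],s['ee_rot'],s['force'],s['ft_torque'],s['grip_force'])
print('force in tool',tool(s)[:3,:3].T@s['force'])
```

```text
[0.54806281 0.18146681 0.09035568] [-3.14152371e+00 -8.36621735e-05  1.80677648e+00] [ 0.28384219  0.86062611 -1.58437107] [ 0.04163729 -0.04477777  0.04408107] 44.9990727016484
force in tool [0.77028068 0.47729593 1.58440261]
```

Inside the bush without contact (only the punch's weight on the sensor). Lower to look for the blank.

Request:
jog_arm:
  plan:
    - [5, [0, 0, 2], [0, 0, 0]]
    - [5, [0, 0, 4], [0, 0, 0]]
    - [5, [0, 0, 6], [0, 0, 0]]
    - [5, [0, 0, 7.5], [0, 0, 0]]
    - [5, [0, 0, 8.5], [0, 0, 0]]
    - [5, [0, 0, 8.5], [0, 0, 0]]

```text
time: 7.88
tcp_pos: [0.5481, 0.1815, 0.0818]
ee_rot: [-3.141, -0.0, 1.807]
force: [-0.8, 1.0, -1.6]
width: 0.149
grip_force: 45.0
```

Request:
jog_arm:
  plan:
    - [5, [0, 0, 1], [0, 0, 0]]
    - [5, [0, 0, 1], [0, 0, 0]]

```text
time: 8.12
tcp_pos: [0.5482, 0.1816, 0.081]
ee_rot: [3.141, -0.0, 1.807]
force: [0.4, -0.1, -0.3]
width: 0.151
grip_force: 45.0
```

Request:
jog_arm:
  plan:
    - [5, [0, 0, 1], [0, 0, 0]]
    - [5, [0, 0, 1], [0, 0, 0]]

```text
time: 8.38
tcp_pos: [0.5483, 0.1815, 0.0801]
ee_rot: [3.141, -0.0, 1.807]
force: [-0.5, 0.3, 4.3]
width: 0.149
grip_force: 45.0
```

Contact: about 6 N push at TCP z 0.0801, so the snap is expected near 0.074. Press on in steps.

Request:
jog_arm:
  plan:
    - [5, [0, 0, 1], [0, 0, 0]]
    - [5, [0, 0, 2], [0, 0, 0]]
    - [5, [0, 0, 2], [0, 0, 0]]

```text
time: 8.75
tcp_pos: [0.5484, 0.1816, 0.0782]
ee_rot: [3.141, -0.0, 1.807]
force: [-0.2, -0.2, 7.7]
width: 0.148
grip_force: 45.0
```

Request:
jog_arm:
  plan:
    - [5, [0, 0, 1], [0, 0, 0]]
    - [5, [0, 0, 2], [0, 0, 0]]
    - [5, [0, 0, 2], [0, 0, 0]]

```text
time: 9.12
tcp_pos: [0.5486, 0.1817, 0.0764]
ee_rot: [3.141, -0.0, 1.807]
force: [-0.5, -0.0, 10.9]
width: 0.147
grip_force: 45.0
```

Request:
jog_arm:
  plan:
    - [5, [0, 0, 0.7], [0, 0, 0]]
    - [5, [0, 0, 0.7], [0, 0, 0]]

```text
time: 9.38
tcp_pos: [0.5486, 0.1818, 0.0758]
ee_rot: [3.14, -0.0, 1.807]
force: [-1.5, 1.4, 11.3]
width: 0.152
grip_force: 45.0
```

Request:
jog_arm:
  plan:
    - [5, [0, 0, 0.6], [0, 0, 0]]
    - [5, [0, 0, 0.6], [0, 0, 0]]

```text
time: 9.62
tcp_pos: [0.5487, 0.1818, 0.0753]
ee_rot: [3.14, -0.0, 1.807]
force: [-0.5, 0.2, 11.6]
width: 0.149
grip_force: 45.0
```

Request:
jog_arm:
  plan:
    - [5, [0, 0, 0.4], [0, 0, 0]]
    - [5, [0, 0, 0.4], [0, 0, 0]]

```text
time: 9.88
tcp_pos: [0.5487, 0.1817, 0.0749]
ee_rot: [3.14, -0.0, 1.807]
force: [-1.2, 0.6, 12.9]
width: 0.147
grip_force: 45.0
```

Request:
jog_arm:
  plan:
    - [5, [0, 0, 0.4], [0, 0, 0]]
    - [5, [0, 0, 0.4], [0, 0, 0]]

```text
time: 10.12
tcp_pos: [0.5487, 0.1818, 0.0745]
ee_rot: [3.14, -0.0, 1.807]
force: [-1.1, -0.0, 12.1]
width: 0.148
grip_force: 45.0
```

Request:
jog_arm:
  plan:
    - [5, [0, 0, 0.4], [0, 0, 0]]
    - [5, [0, 0, 0.4], [0, 0, 0]]

```text
time: 10.38
tcp_pos: [0.5487, 0.1818, 0.0742]
ee_rot: [3.14, -0.0, 1.807]
force: [-1.3, 0.8, 12.6]
width: 0.148
grip_force: 45.0
```

Request:
jog_arm:
  plan:
    - [5, [0, 0, 0.3], [0, 0, 0]]
    - [5, [0, 0, 0.3], [0, 0, 0]]

```text
time: 10.62
tcp_pos: [0.5488, 0.1817, 0.0739]
ee_rot: [3.14, -0.0, 1.807]
force: [-1.7, -0.3, 12.5]
width: 0.146
grip_force: 45.0
```

Request:
jog_arm:
  plan:
    - [5, [0, 0, 0.3], [0, 0, 0]]
    - [5, [0, 0, 0.3], [0, 0, 0]]

```text
time: 10.88
tcp_pos: [0.5487, 0.1818, 0.0736]
ee_rot: [3.14, -0.0, 1.807]
force: [-1.0, 0.1, 12.9]
width: 0.149
grip_force: 45.0
```

Request:
jog_arm:
  plan:
    - [5, [0, 0, 0.3], [0, 0, 0]]
    - [5, [0, 0, 0.3], [0, 0, 0]]

```text
time: 11.12
tcp_pos: [0.5487, 0.1818, 0.0733]
ee_rot: [3.14, -0.0, 1.807]
force: [-0.8, 0.3, 13.2]
width: 0.151
grip_force: 45.0
```

Request:
jog_arm:
  plan:
    - [5, [0, 0, 0.3], [0, 0, 0]]
    - [5, [0, 0, 0.3], [0, 0, 0]]

```text
time: 11.38
tcp_pos: [0.5487, 0.1818, 0.0729]
ee_rot: [3.14, -0.0, 1.807]
force: [-0.3, 1.8, 12.2]
width: 0.144
grip_force: 45.0
```

Force holds at the plateau longer than expected; check with the wrist camera whether the punch has slipped in the pads.

Run:
```python
from h import *
im=capture('wrist')[:,:,::-1].copy();cv2.imwrite('pics/w5.png',im)
for n in ('w2','w4'):
    a=cv2.imread(f'pics/{n}.png').astype(np.float32);b=im.astype(np.float32)
    for box in [(258,294,268,296),(232,262,271,291),(250,330,180,385)]:
        A=a[box[0]:box[1],box[2]:box[3]].mean(2);B=b[box[0]:box[1],box[2]:box[3]].mean(2)
        print(n,box,cv2.phaseCorrelate(A.copy(),B.copy(),cv2.createHanningWindow(A.shape[::-1],cv2.CV_32F)))
def edge(n):
    g=cv2.imread(f'pics/{n}.png').astype(float);p=g[220:300,276:286];return p
for n in ('w4','w5'):
    p=edge(n);h=(p[:,:,2]-p[:,:,0]).mean(1)
    print(n,'r-b',h.round().astype(int).tolist())
```

```text
w2 (258, 294, 268, 296) ((-0.254486909680427, 0.34088453402735297), 0.9983693421990784)
w2 (232, 262, 271, 291) ((0.25638814396655896, -0.07087427810966318), 0.9387707217534383)
w2 (250, 330, 180, 385) ((0.029947996834110313, 0.2835242845199275), 0.7893289859648104)
w4 (258, 294, 268, 296) ((-0.35776671333785437, -0.09297237428759786), 0.7777936458587646)
w4 (232, 262, 271, 291) ((0.1903694123005728, -0.10953052724368995), 1.037651418844859)
w4 (250, 330, 180, 385) ((0.11163668143993277, 0.1524140029432388), 0.7188694017904776)
w4 r-b [12, 16, 18, 16, 17, 10, 1, 13, 51, 72, 75, 75, 76, 69, 61, 60, 60, 59, 60, 61, 61, 61, 61, 60, 61, 60, 61, 62, 60, 61, 60, 60, 61, 70, 76, 76, 59, 21, -2, -4, -3, -4, -4, -3, -4, -4, -5, -4, -4, -5, -5, -5, -4, -4, -5, -4, -5, -4, -4, -4, -4, -5, -4, -3, -5, -3, -4, -4, -4, -3, -4, -1, 3, 12, 13, 14, 14, 14, 14, 15]
w5 r-b [1, -5, -6, -4, -3, -4, -4, 23, 59, 74, 77, 78, 76, 69, 61, 61, 62, 61, 60, 62, 62, 60, 62, 61, 61, 62, 60, 63, 60, 61, 61, 62, 63, 70, 76, 77, 62, 22, -2, -3, -4, -4, -4, -3, -4, -4, -4, -5, -5, -6, -5, -5, -5, -4, -4, -4, -5, -5, -4, -4, -4, -3, -5, -4, -3, -4, -3, -4, -4, -3, -3, -2, 1, 8, 10, 10, 11, 11, 12, 13]
```

No slip (<0.2 mm). Keep pressing in small steps.

Request:
jog_arm:
  plan:
    - [5, [0, 0, 0.3], [0, 0, 0]]
    - [5, [0, 0, 0.3], [0, 0, 0]]

```text
time: 11.68
tcp_pos: [0.5486, 0.1817, 0.0725]
ee_rot: [3.14, -0.0, 1.807]
force: [-1.0, -0.0, 11.1]
width: 0.15
grip_force: 45.0
```

Request:
jog_arm:
  plan:
    - [5, [0, 0, 0.3], [0, 0, 0]]
    - [5, [0, 0, 0.3], [0, 0, 0]]

```text
time: 11.92
tcp_pos: [0.5483, 0.1816, 0.0719]
ee_rot: [3.141, -0.0, 1.807]
force: [-0.6, 0.4, 7.1]
width: 0.149
grip_force: 45.0
```

Request:
jog_arm:
  plan:
    - [5, [0, 0, 0], [0, 0, 0]]

```text
time: 12.05
tcp_pos: [0.5483, 0.1816, 0.0719]
ee_rot: [3.141, -0.0, 1.807]
force: [0.2, 0.1, 6.6]
width: 0.147
grip_force: 45.0
```

Push dropped from about 14 N to about 8.5 N: the spring has snapped. Lift straight out and carry back.

Request:
jog_arm:
  plan:
    - [5, [0, 0, -10], [0, 0, 0]]
    - [5, [0, 0, -40], [0, 0, 0]]
    - [5, [0, 0, -85], [0, 0, 0]]
    - [5, [0, 0, -125], [0, 0, 0]]
    - [5, [0, 0, -125], [0, 0, 0]]
    - [5, [-40, -15, -125], [0, 0, 0]]
    - [5, [-95, -35.5, -125], [0, 0, 0]]
    - [5, [-150, -56, -125], [0, 0, 0]]
    - [5, [-205, -76.5, -125], [0, 0, 0]]
    - [5, [-260, -97, -125], [0, 0, 0]]

```text
time: 13.3
tcp_pos: [0.5132, -0.096, 0.1955]
ee_rot: [-3.14, -0.0, 1.807]
force: [1.4, -0.5, -2.9]
width: 0.15
grip_force: 45.0
```

Request:
jog_arm:
  plan:
    - [5, [-50, -18, 0], [0, 0, 0]]
    - [5, [-80, -30, 0], [0, 0, 0]]
    - [5, [-87.4, -32.8, 0], [0, 0, 0]]
    - [5, [-87.4, -32.8, 0], [0, 0, 0]]
    - [5, [-87.4, -32.8, 0], [0, 0, 0]]
    - [5, [-87.4, -32.8, 0], [0, 0, 0]]

```text
time: 14.05
tcp_pos: [0.5033, -0.1856, 0.1965]
ee_rot: [3.142, -0.0, 1.808]
force: [0.4, 1.4, -1.2]
width: 0.147
grip_force: 45.0
```

Run:
```python
from h import *
s=get_state();print(s['time'],s['tcp_pos'],s['ee_rot'],s['force'],s['ft_torque'],s['grip_force'])
print(delta(s,[.50319,-.18654,.06736],1.80668))
im=capture('wrist')[:,:,::-1].copy();cv2.imwrite('pics/w6.png',im)
a=cv2.imread('pics/w4.png').astype(np.float32);b=im.astype(np.float32)
for n in ('w2','w4','w5'):
    a=cv2.imread(f'pics/{n}.png').astype(np.float32)
    for box in [(258,294,268,296),(232,262,271,291)]:
        A=a[box[0]:box[1],box[2]:box[3]].mean(2);B=b[box[0]:box[1],box[2]:box[3]].mean(2)
        print(n,box,cv2.phaseCorrelate(A.copy(),B.copy(),cv2.createHanningWindow(A.shape[::-1],cv2.CV_32F)))
cv2.imwrite('pics/c6.png',cv2.resize(im[110:300,220:340],(480,590)[:1]+(590,),interpolation=cv2.INTER_CUBIC))
```

```text
14.05 [ 0.50333362 -0.18561015  0.19653914] [ 3.14155493e+00 -2.08306191e-04  1.80832983e+00] [ 0.36178119  1.40739241 -1.21917809] [-0.01284314 -0.05003566 -0.01744273] 44.999280675765476
(array([ -0.9,  -0.4, 129.2]), array([ 0.  , -0.01,  0.09]))
w2 (258, 294, 268, 296) ((-0.21566092656111557, 0.39820494655574734), 0.7621728735941428)
w2 (232, 262, 271, 291) ((0.3846012283308333, 0.04402749235717707), 1.1545719782511392)
w4 (258, 294, 268, 296) ((-0.10405068662692862, 0.15478654009678294), 0.8332886219024658)
w4 (232, 262, 271, 291) ((-0.34292597932144986, 0.09050118008772401), 1.1722298034032186)
w5 (258, 294, 268, 296) ((-0.21964801864032069, 0.14653433140139072), 0.7183313685434836)
w5 (232, 262, 271, 291) ((0.17150762255137408, 0.011535359919829347), 1.2235133632024129)
```

View pics/c6.png

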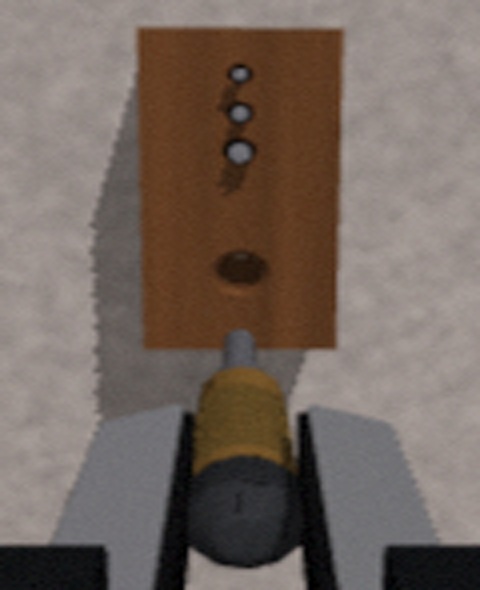

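Crop shows the empty hole in line with the held punch, unchanged in the grip. Correct by the residual and come down to just above the hole.

Request:
jog_arm:
  plan:
    - [5, [-0.9, -0.4, 30], [0, 0, 0.1]]
    - [5, [-0.9, -0.4, 58], [0, 0, 0.1]]
    - [5, [-0.9, -0.4, 68], [0, 0, 0.1]]
    - [5, [-0.9, -0.4, 68], [0, 0, 0.1]]
    - [5, [-0.9, -0.4, 68], [0, 0, 0.1]]
    - [5, [-0.9, -0.4, 68], [0, 0, 0.1]]

```text
time: 14.85
tcp_pos: [0.5035, -0.1878, 0.1295]
ee_rot: [3.14, 0.001, 1.805]
force: [0.5, 0.1, -2.3]
width: 0.149
grip_force: 45.0
```

Run:
```python
from h import *
s=get_state();print(s['force'],delta(s,[.50319,-.18654,.06736],1.80668))
```

```text
[ 0.52599615  0.12247788 -2.28313305] (array([ 1.3, -0. , 62.1]), array([ 0.06,  0.04, -0.1 ]))
```

Request:
jog_arm:
  plan:
    - [5, [0.7, 0, 0], [0, 0, 0]]
    - [5, [0.7, 0, 0], [0, 0, 0]]
    - [5, [0.7, 0, 0], [0, 0, 0]]
    - [5, [0.7, 0, 0], [0, 0, 0]]

```text
time: 15.35
tcp_pos: [0.5028, -0.187, 0.1286]
ee_rot: [3.142, -0.0, 1.805]
force: [0.2, -0.0, -2.7]
width: 0.147
grip_force: 45.0
```

Run:
```python
from h import *
s=get_state();print(s['force'],delta(s,[.50319,-.18654,.06736],1.80668))
```

```text
[ 0.23662244 -0.03991523 -2.72880352] (array([ 0.3,  0.5, 61.2]), array([ 0. , -0. , -0.1]))
```

Request:
jog_arm:
  plan:
    - [5, [0.3, 0.4, 5], [0, 0, 0]]
    - [5, [0.3, 0.4, 15], [0, 0, 0]]
    - [5, [0.3, 0.4, 27], [0, 0, 0]]
    - [5, [0.3, 0.4, 38], [0, 0, 0]]
    - [5, [0.3, 0.4, 43], [0, 0, 0]]
    - [5, [0.3, 0.4, 44], [0, 0, 0]]
    - [5, [0.3, 0.4, 44], [0, 0, 0]]
    - [5, [0.3, 0.4, 44], [0, 0, 0]]

```text
time: 16.35
tcp_pos: [0.5033, -0.1866, 0.0849]
ee_rot: [3.141, 0.0, 1.805]
force: [-0.3, 0.0, -2.2]
width: 0.147
grip_force: 45.0
```

Run:
```python
from h import *
s=get_state();print(s['force'],s['ft_torque'],delta(s,[.50319,-.18654,.06736],1.80668))
```

```text
[-0.30153642  0.03462805 -2.22254399] [-0.067886   -0.11986684 -0.01836586] (array([ 0.1, -0.1, 17.6]), array([ 0.03,  0.02, -0.1 ]))
```

Aligned within 0.1 mm, no contact. Lower the nose in, stopping just above home.

Request:
jog_arm:
  plan:
    - [5, [0, 0, 3], [0, 0, 0]]
    - [5, [0, 0, 6], [0, 0, 0]]
    - [5, [0, 0, 9], [0, 0, 0]]
    - [5, [0, 0, 12], [0, 0, 0]]
    - [5, [0, 0, 15], [0, 0, 0]]
    - [5, [0, 0, 16.5], [0, 0, 0]]
    - [5, [0, 0, 16.5], [0, 0, 0]]

```text
time: 17.23
tcp_pos: [0.503, -0.1866, 0.068]
ee_rot: [-3.141, -0.0, 1.805]
force: [-0.7, -0.1, -2.2]
width: 0.149
grip_force: 45.0
```

Request:
jog_arm:
  plan:
    - [5, [0, 0, 0.6], [0, 0, 0]]
    - [5, [0, 0, 0.6], [0, 0, 0]]

```text
time: 17.48
tcp_pos: [0.5031, -0.1866, 0.0676]
ee_rot: [3.141, 0.0, 1.805]
force: [0.1, -0.8, -1.5]
width: 0.149
grip_force: 45.0
```

Request:
jog_arm:
  plan:
    - [5, [0, 0, 0.4], [0, 0, 0]]
    - [5, [0, 0, 0.4], [0, 0, 0]]

```text
time: 17.73
tcp_pos: [0.5032, -0.1867, 0.0673]
ee_rot: [3.141, 0.0, 1.805]
force: [-0.7, -0.2, 1.7]
width: 0.147
grip_force: 45.0
```

Request:
jog_arm:
  plan:
    - [5, [0, 0, 0.3], [0, 0, 0]]
    - [5, [0, 0, 0.3], [0, 0, 0]]

```text
time: 17.98
tcp_pos: [0.5034, -0.1867, 0.0672]
ee_rot: [3.141, 0.0, 1.805]
force: [-1.5, 0.8, 7.0]
width: 0.146
grip_force: 45.0
```

Seated (9 N on the shoulder at the original height). Release, then rise clear.

Request:
jog_arm:
  plan:
    - [20, [0, 0, -0.2], [0, 0, 0]]
    - [30, [0, 0, -0.2], [0, 0, 0]]
    - [60, [0, 0, -0.2], [0, 0, 0]]
    - [70, [0, 0, -0.2], [0, 0, 0]]
    - [70, [0, 0, -0.2], [0, 0, 0]]
    - [70, [0, 0, -0.2], [0, 0, 0]]

```text
time: 18.73
tcp_pos: [0.5031, -0.1866, 0.067]
ee_rot: [-3.142, -0.0, 1.805]
force: [0.5, 1.1, 0.2]
width: 0.708
grip_force: 0.0
```

Request:
jog_arm:
  plan:
    - [70, [0, 0, -20], [0, 0, 0]]
    - [70, [0, 0, -60], [0, 0, 0]]
    - [70, [0, 0, -110], [0, 0, 0]]
    - [70, [0, 0, -135], [0, 0, 0]]
    - [70, [0, 0, -135], [0, 0, 0]]
    - [70, [0, 0, -135], [0, 0, 0]]

```text
time: 19.48
tcp_pos: [0.5026, -0.1865, 0.2011]
ee_rot: [-3.141, -0.0, 1.805]
force: [0.2, 0.7, -1.1]
width: 0.742
grip_force: 0.0
```

Run:
```python
from h import *
s=get_state();print(s['time'],s['tcp_pos'],s['width'])
w=capture('wrist')[:,:,::-1].copy();sc=capture('scene')[:,:,::-1].copy();t=capture('top')[:,:,::-1]
a=cv2.imread('pics/scene0.png');
r=lambda i:cv2.resize(i[165:255,125:225],(400,360),interpolation=cv2.INTER_CUBIC)
cv2.imwrite('pics/end.png',np.hstack([r(a),r(sc)]))
d=cv2.absdiff(a,sc).max(2)>40;n,l,st,ce=cv2.connectedComponentsWithStats(d.astype(np.uint8));print(st[1:][st[1:,4]>15])
cv2.imwrite('pics/w7.png',w)
```

```text
19.475 [ 0.50260908 -0.18650231  0.20114855] 0.7422286800383628
[[ 147    0    8   26  123]
 [ 191    0    7   26   63]
 [ 211    0    6   39   96]
 [  86   12   55   94 1583]
 [ 125   21    5   10   29]
 [ 175   33   15   14  125]
 [ 172   50    7    6   23]
 [ 176   60   14    9   44]
 [ 151   78   17   37  240]
 [  75  110   19    2   28]
 [ 158  119   10    6   29]
 [   0  161   14    4   27]]
```

View pics/end.png

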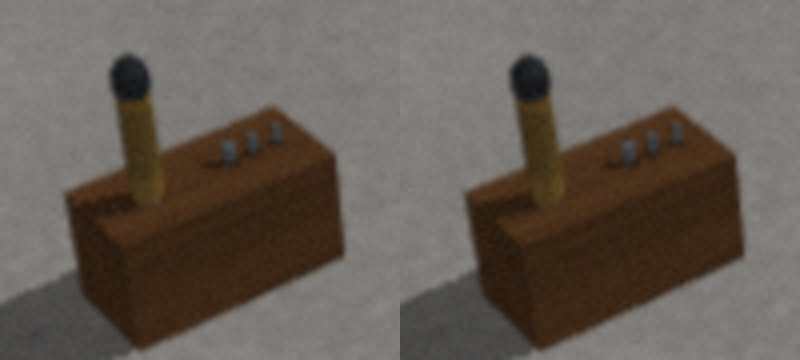

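Before (left) and after (right) match: the punch is fully home in the stand, and the only changes elsewhere in the scene are the arm itself. Hand in.

```bash
python3 -c "
from cell import *
print(finish_job())"
```

```text
the job is handed in; nothing more can be done
None
```

The job is handed in: I pressed the punch through the bush until its spring snapped (push fell from about 14 N to 8.5 N), stopped there, and set it back fully home in its stand hole. The before/after scene pictures show nothing else disturbed.

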